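# Lock the spice carousel at its blue stop

## Robot

A 6-joint arm with a two-finger parallel gripper is mounted at the origin on the work surface. World frame = base frame: x ahead of the robot, y to its left, z up, the work surface at z = 0. Lengths are in m, angles in rad, forces in N, time in s.
With the tool pointing down it reaches from about 0.425 to 0.95 m from the base axis. Payload 3.5 kg.
Tool frame: the origin (TCP) lies midway between the tips of the shut fingers; the grasp point (between the pads) lies 19 mm behind it; z points along the fingers, y is the line along which they close (so a half turn about z gives the same grasp; the last joint's range is limited). The gripper opens to 85 mm and grips with 20 to 120 N. Pads are 22 mm wide; open, the fingers measure 114 mm over their backs; the gripper's body (76 mm by 85 mm) begins 54 mm behind the grasp point. The pads swing forward as they close: fully open they stand 13 mm farther back than shut.
Start: joints at [-1.391, 0.286, 1.577, -0, 1.279, -0.15], TCP at [0.219, -0.639, 0.231] pointing down, gripper open.
Joint ranges: [-2.77, 2.77], [-0.9, 2.22], [0.21, 2.48], [-1.53, 4.67], [0.24, 2.81], [-2.84, 2.84]. Speed limits (rad/s): [2.79, 2.79, 3.14, 3.14, 3.14, 3.14].

## Interface

Orientations are given as a unit quaternion [x, y, z, w].
In Python, from plant import ctrl, cams, order gives the robot as it stands.
- The arm moves only by the tool move_arm, never from a script. Its argument "plan" is one flat list of numbers, 7 for each row, row after row: the shift along the world's x, y, z in mm, then the turn, a rotation vector about the world's x, y, z in degrees, then the finger opening in mm, from 0 to 85.4. A call has 1 to 12 rows; each row shifts and turns the commanded pose from where the row before left it; what a row does not reach is not made up. A row lasts 1/10 s, in which the tool goes at most 50 mm and 8.59 degrees, less where a joint would pass 70% of its speed; a pose out of reach is approached as far as the arm can. A call is refused whole if a number of a shift passes 50 or a number of a turn 8.59, either way. A call with a gripper value outside its range is refused whole. The fingers move at their own pace and stop on an object; "newtons" is the grip in N (left out, the last holds). Time passes only in rows, so rows that do not move let the fingers close. It gives the time, the measured TCP pose, the force, the opening and the grip force at its end, in the units of the state.
- ctrl.get_state(): the state, without advancing time (a new reading comes with each control period).
- cams.read_camera(name): name is "side" or "top"; returns a dict with "color" (480x640x3 uint8, red, green, blue), "fov_y" (degrees; the focal length in pixels is half the picture's height over the tangent of half this angle, whatever the lens; pixels are square), "cx", "cy" (the principal point, pixels), "origin" and "orientation" of the camera in the world. Camera axes: x right, y up, looking along -z (the intrinsics and any distortion apply to the point x, -y, -z); pixel columns grow to the right and rows downward; lengths in m; the calibration is good to about 2 mm. A picture is of the moment at which its call begins. There is no depth.
- order.sign_off(): hands the job in; it is judged then, once.
The state is a dict: "time": time; "qpos": joint angles; "dq": joint speeds; "joint_efforts": joint torques, N m; "eef_pos": TCP position; "tcp_rot": TCP orientation; "contact_force": force on the tool from outside, world axes, zero at the start; "wrist_torque": the same for the moment, N m; "opening": opening from 0.0 (shut) to 1.0 (fully open); "finger_force": force on a finger pad.
Only numpy, scipy, OpenCV 4.12 (cv2) and the standard library are available. Lean on these libraries where they do the work, as an engineer would, in place of code of your own. Each camera call takes 0.05 s, during which the arm holds its last target. There are 200 camera calls.

## Task

The spice carousel is locked in its middle hole by a spring plunger with a red knob. Pull the red knob straight up and keep it up while you swing the carousel round by it, until the pin is over the hole with the blue mark, then let go so that the pin drops fully into that hole and locks the carousel there. Do not let it drop into the yellow hole, and leave the blue sauce dish, the red funnel and the soy bottle where they stand.

Things in the scene. Friction and masses are not known exactly. Their poses are not given: they have to be found in the camera images.
- stand: Fixed dark steel foot disc, 332 mm across. Origin: underside centre, on the carousel's vertical axis; -x points to the middle hole. On it a raised aluminium track (radius 105 to 145 mm, top 26 mm above the shelf) with three holes at 125 mm radius: the middle one, where the pin starts, and one 0.72 rad to either side. Holes: 28 mm along the track, 14 mm deep; the 12 mm pin has 8 mm play each way.
- carousel (a joint): Turn, rad: 0 with the pin mid middle hole (start within 0.05), positive counter-clockwise from above; end holes at +-0.72, stops at +-0.95. Slight friction (0.06 N m); turns only with the pin clear of the holes. Steel disc, 98 mm radius, four glass jars 48 mm wide (tops 106 mm above the shelf) at 66 mm radius, 45 and 135 degrees either side of the plunger; centre post 119 mm high.
- plunger (a joint): Lift of the spring plunger, m: 0 with the pin fully down in a hole (tip 12 mm below the track's top), positive up, at most 0.026. The pin clears the track above 0.012: lift it 15 to 22 mm. The spring pulls down with 3 N at 0 plus 250 N/m (7.5 N at 18 mm); let go, it snaps down at once. Let go over the track between holes, it rests at 0.012.
- knob (a point): Centre of the red plunger knob, an upright cylinder 32 mm wide, 36 mm high, that rides with the carousel at 125 mm radius, on the robot's side. Plunger down: centre 72 mm above the shelf; below it a dark sleeve 30 mm wide (top 52 mm) on a steel tube arm 24 mm wide (top 44 mm) running inwards. Best taken from above, fingers closing along the circle's tangent, across the arm.
- pin_tip (a point): Lower tip of the 12 mm steel locking pin, 58 mm straight below the knob's centre and moving with it.
- blue_mark: Blue disc, 68 mm across, 2 mm thick, fixed flat under one of the two end holes; it shows in the hole and as a blue crescent outside the track. Origin: centre of its underside, 10 mm above the shelf, exactly below the hole's centre. This is the hole wanted; it may be the left or the right one.
- yellow_mark: The same disc in yellow under the other end hole: the wrong one.
- dish: Loose blue ceramic sauce dish, 90 mm across, 24 mm high, origin at the centre of its underside. Leave alone.
- funnel: Loose red plastic funnel standing mouth down, 88 mm across, 88 mm high, origin at the centre of its underside. Leave alone.
- soy: Loose amber glass soy bottle, 52 mm across, 130 mm high, origin at the centre of its underside. Leave alone.

How it is judged:
By the outcome, as a careful person would: the job done as asked, in the order asked, and still so for the second after the job is handed in, with the robot touching nothing.
It also fails if it takes over 35 s, if anything falls off the work surface, if the arm or the gripper's body presses on something with over 40 N, if the wrist force passes 120 N, or if a joint passes its speed limit or range.

## Working session

There is one attempt and no reset: what is moved stays moved. The work goes in short steps, Python scripts to look and compute and a tool call to move; the robot and the scene stay as the last step left them, time stands still between calls to the robot, and variables do not carry over. Pictures are saved under pics/ and viewed, at most 10 in all, crops included, and the job is handed in when it is done.

Besides the shell and the picture viewer there is one more tool, called in YAML: its name, and indented under it one key for each argument. move_arm: Moves the arm, as the interface text tells. Its arguments: {"type":"object","properties":{"plan":{"type":"array","items":{"type":"number"}},"newtons":{"type":"number"}},"required":["plan"]}

```bash
mkdir -p pics
cat > h.py <<'E'
import numpy as np, cv2
from scipy.spatial.transform import Rotation as R
def snap(cams,name,fn):
    d=cams.read_camera(name); cv2.imwrite(fn,d['color'][:,:,::-1]); return d
def ray(d,u,v,z):
    f=240/np.tan(np.radians(d['fov_y']/2))
    p=R.from_quat(d['orientation']).apply([(u-d['cx'])/f,-(v-d['cy'])/f,-1]); o=np.array(d['origin'])
    return o+p*(z-o[2])/p[2]
def proj(d,P):
    f=240/np.tan(np.radians(d['fov_y']/2))
    p=R.from_quat(d['orientation']).inv().apply(np.array(P)-d['origin'])
    return d['cx']+f*p[0]/-p[2], d['cy']-f*p[1]/-p[2]
E
python3 - <<'E'
from plant import ctrl,cams,order
from h import *
import pickle
D={}
for n in('top','side'):
    d=snap(cams,n,f'pics/{n}0.png');D[n]=d
    print({k:d[k] for k in d if k!='color'})
pickle.dump(D,open('d0.pkl','wb'))
s=ctrl.get_state();print(s['time'],s['eef_pos'],s['tcp_rot'],s['contact_force'])
E
```

```text
{'fov_y': 54.164053244101645, 'cx': 321.84114796171764, 'cy': 244.59889903662616, 'origin': array([0.37555219, 0.01539251, 1.12206611]), 'orientation': array([-0.06593382,  0.07489381,  0.7085489 , -0.69857147])}
{'fov_y': 52.81066933071767, 'cx': 317.6037629851899, 'cy': 242.39537856888438, 'origin': array([0.11151558, 0.84160831, 0.59985613]), 'orientation': array([-0.12995725,  0.49002538,  0.83701345, -0.20589981])}
0.1 [ 0.21851507 -0.6380113   0.23005526] [ 9.86436114e-01  1.64141964e-01 -9.69336130e-06 -1.09910527e-03] [-0.05779117  0.07309545  0.32819528]
```

View pics/top0.png

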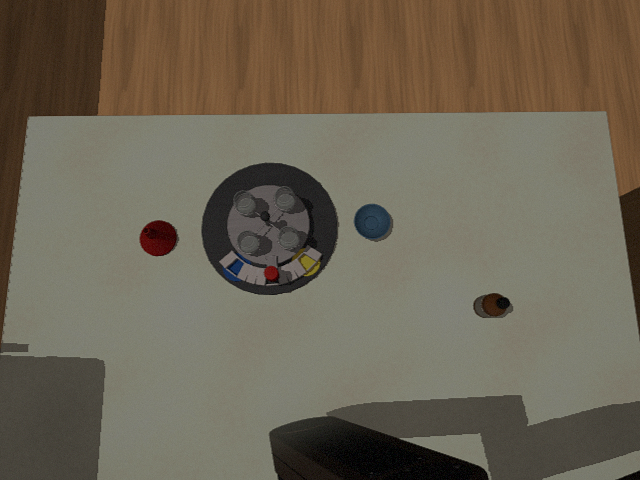

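View pics/side0.png

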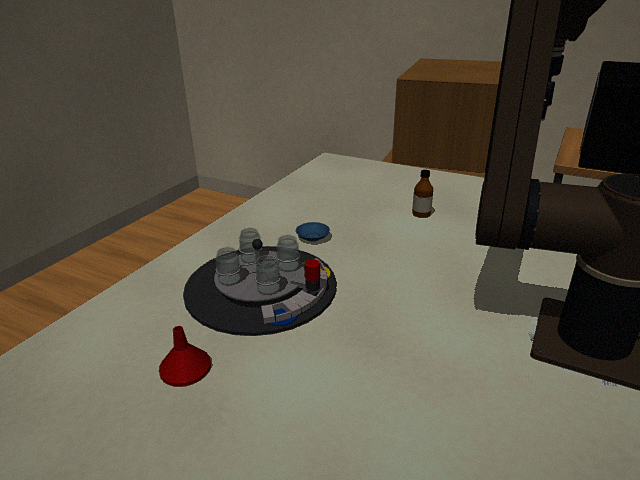

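The top view shows the carousel around (270,228), the red knob at (272,273), blue on the left at (233,266) and yellow on the right at (310,263). The side view agrees, with the knob at (313,270) and blue at (285,317). Next I'll enlarge this area and measure.

Run:
```python
import pickle
from h import *
D=pickle.load(open('d0.pkl','rb'));t,s=D['top'],D['side']
a=cv2.resize(t['color'][155:300,195:345,::-1],None,fx=4,fy=4,interpolation=cv2.INTER_CUBIC);cv2.imwrite('pics/crop0.png',a)
def red(d,x0,x1,y0,y1):
    c=d['color'].astype(int);m=(c[...,0]>90)&(c[...,1]<50)&(c[...,2]<50)
    v,u=np.nonzero(m[y0:y1,x0:x1]);return u.mean()+x0,v.mean()+y0,len(u),u.min()+x0,u.max()+x0,v.min()+y0,v.max()+y0
k=red(t,255,290,258,290);print(k,ray(t,k[0],k[1],.085))
k=red(s,295,330,250,300);print(k,ray(s,k[0],k[1],.072))
# foot disc: dark ellipse outline by hand: left,right,top,bottom
for uv in((202,228),(338,228),(270,163),(270,295)):print(uv,ray(t,*uv,.005))
```

```text
(np.float64(270.31111111111113), np.float64(272.1333333333333), 135, np.int64(264), np.int64(276), np.int64(266), np.int64(278)) [0.52413094 0.11618425 0.085     ]
(np.float64(311.80434782608694), np.float64(262.7282608695652), 92, np.int64(305), np.int64(319), np.int64(259), np.int64(266)) [0.53657335 0.09121414 0.072     ]
(202, 228) [0.64641096 0.29103266 0.005     ]
(338, 228) [ 0.64222318 -0.04074923  0.005     ]
(270, 163) [0.81223655 0.12652072 0.005     ]
(270, 295) [0.48086289 0.12434467 0.005     ]
```

View pics/crop0.png

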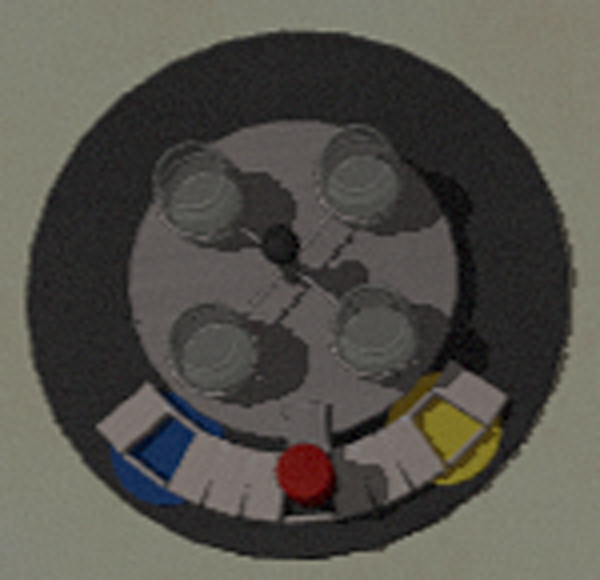

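The crop shows the red knob top at (305,473), the blue hole centred near (165,447), the yellow one near (447,432), and a foot rim spanning x 28–575 and y 30–558.

Run:
```python
import pickle
from h import *
D=pickle.load(open('d0.pkl','rb'));t,s=D['top'],D['side']
P=lambda u,v,z:ray(t,195+(u-1.5)/4,155+(v-1.5)/4,z)
k=P(305,473,.09);b=P(165,447,.02);y=P(447,432,.02)
print(k,b,y,ray(s,311.8,262.7,.09))
for d,uv in((t,(28,300)),(t,(574,300)),(t,(302,30)),(t,(302,559))):print(P(*uv,.01))
# outline fit of the foot: dark mask
c=t['color'].astype(int).max(2);m=(c<75).astype(np.uint8);m[:,:195]=0;m[:,345:]=0;m[:155]=0;m[300:]=0
ct=max(cv2.findContours(m,0,1)[0],key=cv2.contourArea)
h=cv2.convexHull(ct)[:,0]
p=np.array([ray(t,u,v,.010)[:2] for u,v in h]);A=np.c_[2*p,np.ones(len(p))];q=np.linalg.lstsq(A,(p**2).sum(1),rcond=None)[0]
print('fit',q[:2],np.sqrt(q[2]+q[0]**2+q[1]**2))
C=q[:2]
for n in(k,b,y):
  d=n[:2]-C;print(np.hypot(*d),np.arctan2(-d[1],-d[0]))
```

```text
[0.52174168 0.11444089 0.09      ] [0.54831473 0.2040491  0.02      ] [0.55505612 0.0370566  0.02      ] [0.52213919 0.11671099 0.09      ]
[0.64115687 0.29056348 0.01      ]
[ 0.63696192 -0.04071237  0.01      ]
[0.81259497 0.12572602 0.01      ]
[0.48186282 0.12357159 0.01      ]
fit [0.64641549 0.12535762] 0.16564689697820517
0.1251508440943053 0.08733960481294374
0.12576211589169803 -0.6760502763299362
0.12705748979661388 0.7683768059988703
```

Every radius comes out at 125 mm, as it should. The centre is (0.646, 0.125), the knob (0.522, 0.1155), and blue lies clockwise at an angle of about -0.675 (knob at about -+0.08). I'll move there now.

move_arm:
  plan: [31,35,0,0,0,-7,70,31,35,0,0,0,-7.4,70,31,35,0,0,0,0,70,31,35,0,0,0,0,70,32,35,0,0,0,0,70,32,35,0,0,0,0,70,32,35,0,0,0,0,70,32,35,0,0,0,0,70,5,43,0,0,0,0,70,5,43,0,0,0,0,70,5,43,0,0,0,0,70,5,43,0,0,0,0,70]

```text
time: 1.3
eef_pos: [0.4903, -0.1846, 0.2308]
tcp_rot: [0.999, 0.039, -0.0, -0.0]
contact_force: [0.8, -0.6, 0.3]
opening: 0.819
finger_force: 0.0
```

move_arm:
  plan: [5,43,0,0,0,0,70,5,43,0,0,0,0,70,5,43,0,0,0,0,70,5,43,0,0,0,0,70,4,43,0,0,0,0,70,4,43,-20,0,0,0,70,4,43,-20,0,0,0,70,0,0,-20,0,0,0,70,0,0,-20,0,0,0,70,0,0,0,0,0,0,70,0,0,0,0,0,0,70]

```text
time: 2.4
eef_pos: [0.5223, 0.1144, 0.151]
tcp_rot: [0.999, 0.039, -0.001, -0.0]
contact_force: [0.1, 0.6, 1.4]
opening: 0.823
finger_force: 0.0
```

Run:
```python
from plant import ctrl,cams,order
from h import *
d=cams.read_camera('side');c=d['color'][200:340,180:380,::-1]
cv2.imwrite('pics/side1.png',cv2.resize(c,None,fx=4,fy=4,interpolation=cv2.INTER_CUBIC))
s=ctrl.get_state();print(s['qpos'],s['eef_pos']);u=proj(d,s['eef_pos']);print((u[0]-180)*4,(u[1]-200)*4)
u=proj(d,[.522,.1155,.072]);print((u[0]-180)*4,(u[1]-200)*4)
```

```text
[2.53442088e-02 5.96483255e-02 1.98807918e+00 1.83826071e-05
 1.09291913e+00 1.51806201e+00] [0.52307543 0.11419626 0.15210209]
525.259579528763 139.85867923854357
529.3454486154981 279.8938913677441
```

View pics/side1.png

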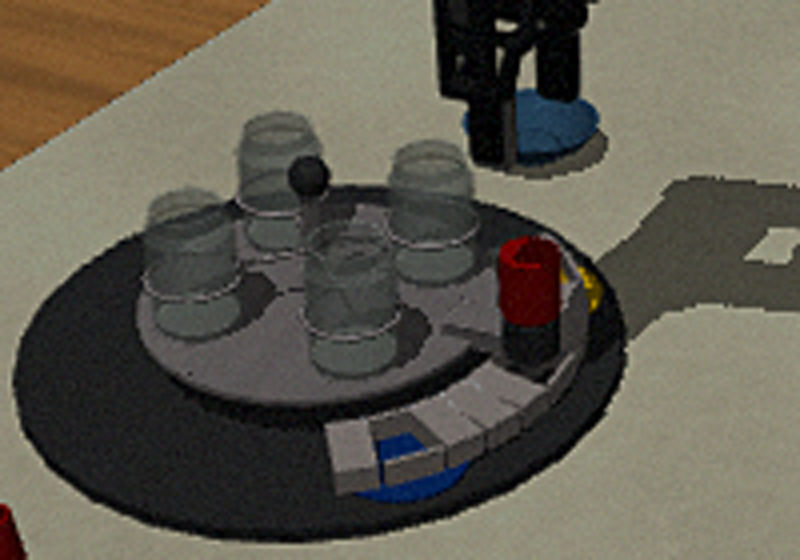

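The knob's centre shows at (529,281), against a predicted (529,280). The fingertips at (488,160) and (560,100) straddle its line, so I can descend and grip.

move_arm:
  plan: [-1,1,-30,0,0,0,70,0,0,-30,0,0,0,70,0,0,-20,0,0,0,70,0,0,-15,0,0,0,70,0,0,0,0,0,0,70,0,0,0,0,0,0,30,0,0,0,0,0,0,25,0,0,0,0,0,0,25,0,0,0,0,0,0,25,0,0,0,0,0,0,25,0,0,0,0,0,0,25]
  newtons: 60

```text
time: 3.55
eef_pos: [0.5229, 0.1154, 0.0583]
tcp_rot: [0.999, 0.039, 0.001, 0.0]
contact_force: [-0.9, 0.2, 5.9]
opening: 0.354
finger_force: 59.2
```

move_arm:
  plan: [0,0,6,0,0,0,25,0,0,6,0,0,0,25,0,0,6,0,0,0,25,0,0,4,0,0,0,25,0,0,0,0,0,0,25,0,0,0,0,0,0,25]

```text
time: 4.15
eef_pos: [0.5229, 0.1154, 0.0779]
tcp_rot: [0.999, 0.039, 0.002, -0.0]
contact_force: [7.6, 0.1, -8.0]
opening: 0.354
finger_force: 59.9
```

Run:
```python
from plant import ctrl,cams,order
from h import *
d=cams.read_camera('side');c=d['color'][230:310,270:370,::-1]
cv2.imwrite('pics/side2.png',cv2.resize(c,None,fx=6,fy=6,interpolation=cv2.INTER_CUBIC))
s=ctrl.get_state();print(s['eef_pos'],s['contact_force'],s['opening'])
for z in(.054,.072,.09):
  for l in(0,.018):u=proj(d,[.522,.1155,z+l]);print(z,l,(u[0]-270)*6,(u[1]-230)*6)
```

```text
[0.52286838 0.11535752 0.07783545] [ 7.70371255  1.17067387 -8.9897305 ] 0.359462722186291
0.054 0 255.1237685666232 284.2686739575478
0.054 0.018 254.0181729232471 239.84083705161618
0.072 0 254.0181729232471 239.84083705161618
0.072 0.018 252.8927732348502 194.61718398311882
0.09 0 252.8927732348502 194.61718398311882
0.09 0.018 251.74703258099441 148.57613885874326
```

View pics/side2.png

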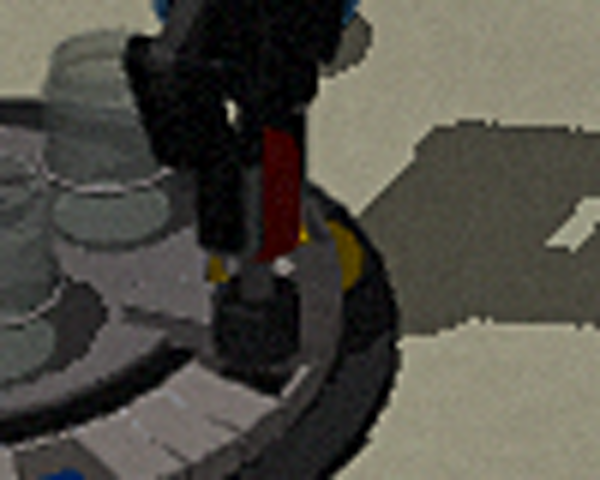

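The knob is up about 19.6 mm, and the 8 N spring pull fits that. It shows as the red body clear of the sleeve at (255,260). Next I'll swing it clockwise along the arc.

move_arm:
  plan: [0.6,7.8,0,0,0,-3.6,25,0.1,7.9,0,0,0,-3.6,25,0.6,7.8,0,0,0,-3.6,25,1.1,7.8,0,0,0,-3.6,25,1.6,7.7,0,0,0,-3.6,25,2.1,7.6,0,0,0,-3.6,25,0,0,0,0,0,0,25]

```text
time: 4.9
eef_pos: [0.5273, 0.162, 0.0769]
tcp_rot: [0.989, -0.148, -0.0, 0.0]
contact_force: [4.1, -1.8, -8.4]
opening: 0.352
finger_force: 60.1
```

move_arm:
  plan: [3,7.4,0,0,0,-3.6,25,3,7.3,0,0,0,-3.6,25,3.5,7,0,0,0,-3.6,25,3.9,6.8,0,0,0,-3.6,25,4.3,6.6,0,0,0,-3.6,25,4.7,6.3,0,0,0,-3.6,25,0,0,0,0,0,0,25,0,0,0,0,0,0,25]

```text
time: 5.7
eef_pos: [0.5483, 0.203, 0.0767]
tcp_rot: [0.944, -0.33, -0.002, 0.001]
contact_force: [-0.4, 0.6, -8.6]
opening: 0.355
finger_force: 60.3
```

Run:
```python
from plant import ctrl,cams,order
from h import *
s=ctrl.get_state();e=s['eef_pos'];C=np.array([.6468,.1254]);d=e[:2]-C
print(e,s['contact_force'],s['wrist_torque'],s['opening'],s['qpos'][5],np.hypot(*d),np.arctan2(-d[1],-d[0]))
im=cams.read_camera('side');c=im['color'][250:340,240:360,::-1]
cv2.imwrite('pics/side3.png',cv2.resize(c,None,fx=6,fy=6,interpolation=cv2.INTER_CUBIC))
for z in(.026,.034,.052):
  u=proj(im,[e[0],e[1],z]);print(z,(u[0]-240)*6,(u[1]-250)*6)
```

```text
[0.54825318 0.20303103 0.07671405] [-0.43042087  0.64930319 -8.60435259] [ 0.01398473 -0.05927733 -0.01118488] 0.3553841643471923 2.4252665497448835 0.12545139523584964 -0.6672315409805043
0.026 238.67185921364398 346.84204395787015
0.034 237.3551373030698 327.0610189172909
0.052 234.35264960994425 281.9548474738143
```

View pics/side3.png

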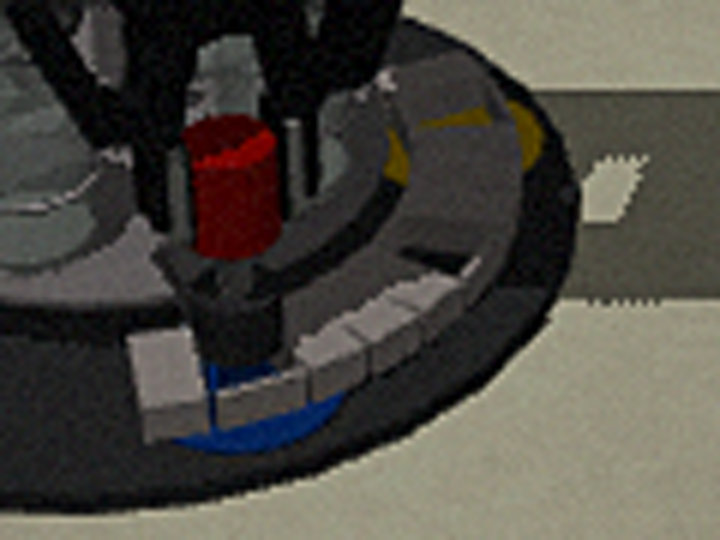

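The sleeve sits over the blue hole: its walls are at about x 204 and 275–290, and the pin axis is at about (238,347). I'll lower partway to check that the pin enters before letting go.

move_arm:
  plan: [0,0,-4,0,0,0,25,0,0,-4,0,0,0,25,0,0,-4,0,0,0,25,0,0,0,0,0,0,25,0,0,0,0,0,0,25]

```text
time: 6.25
eef_pos: [0.5488, 0.2037, 0.0659]
tcp_rot: [0.943, -0.332, -0.002, 0.0]
contact_force: [-6.7, 2.9, -5.7]
opening: 0.353
finger_force: 60.5
```

The force and height show the pin about 4 mm inside the hole, so I'll let go and then rise.

move_arm:
  plan: [0,0,0,0,0,0,70,0,0,0,0,0,0,70,0,0,0,0,0,0,70,0,0,0,0,0,0,70,0,0,0,0,0,0,70,0,0,15,0,0,0,70,0,0,30,0,0,0,70,0,0,40,0,0,0,70,0,0,40,0,0,0,70,-10,0,30,0,0,0,70,0,0,0,0,0,0,70]

```text
time: 7.35
eef_pos: [0.5427, 0.2042, 0.2292]
tcp_rot: [0.944, -0.331, 0.005, -0.003]
contact_force: [0.4, -0.0, 1.1]
opening: 0.819
finger_force: 0.0
```

Run:
```python
from plant import ctrl,cams,order
from h import *
im=cams.read_camera('side');c=im['color'][200:400,150:370,::-1]
cv2.imwrite('pics/side4.png',cv2.resize(c,None,fx=3,fy=3,interpolation=cv2.INTER_CUBIC))
for z in(.054,.09):
  u=proj(im,[.5485,.2033,z]);print(z,(u[0]-150)*3,(u[1]-200)*3)
print(ctrl.get_state()['contact_force'])
```

```text
0.054 386.46248784725435 288.56116696757687
0.09 383.3573271788281 242.07044560327677
[-0.5272826   0.16160822  0.56268023]
```

View pics/side4.png

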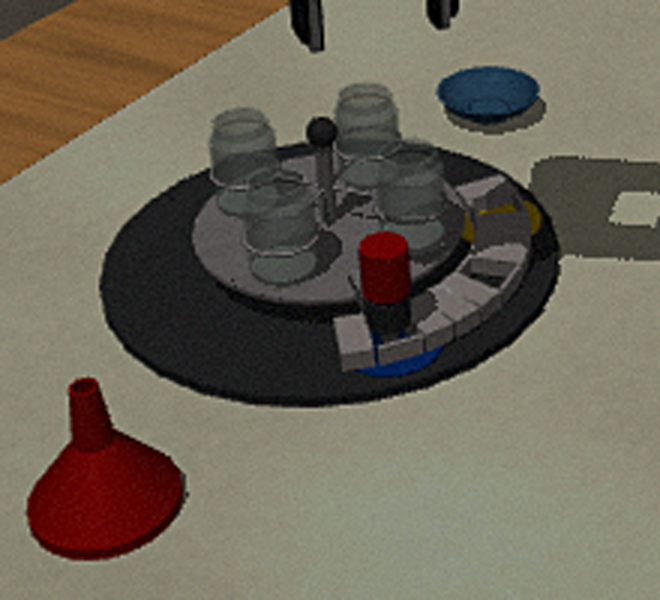

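The knob's top is at (384,244), against (383,242) predicted for fully down, so the pin is seated in the blue hole. The gripper is clear, and the dish and funnel haven't moved.

```bash
python3 -c "
from plant import order
print(order.sign_off())"
```

```text
the job is handed in; nothing more can be done
None
```

The carousel is locked in the blue-marked hole with the pin fully down, the gripper is clear, and the job was handed in at about 7.4 s on the robot's clock.

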